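# Hold a shaft collar on the flat of a carousel drive

### The arm

A 6-joint arm with a two-finger parallel gripper is mounted at the origin on the work surface. World frame = base frame: x ahead of the robot, y to its left, z up, the work surface at z = 0. Lengths are in m, angles in rad, forces in N, time in s.
With the tool pointing down it reaches from about 0.25 to 0.725 m from the base axis. Payload 4 kg.
Tool frame: the origin (TCP) lies on the centre line of the jaws, within the pads' length; the fingertips stand 14 mm ahead of it and the grasp point (between the pads) lies 5 mm behind it; z points along the fingers, x is the direction in which the jaws open and shut, and the axes are right-handed (so a half turn about z gives the same grasp; the last joint's range is limited). The gripper opens to 85 mm and grips with 20 to 120 N. Pads are 22 mm wide; open, the fingers measure 114 mm over their backs; the gripper's body (76 mm by 85 mm) begins 54 mm behind the grasp point. The pads swing forward as they close: fully open they stand 13 mm farther back than shut.
Start: joints at [1.131, 0.241, 0.005, 1.335, 0, 1.571], TCP at [0.213, 0.452, 0.245] pointing down, gripper open.
Joint ranges: [-2.72, 2.72], [-1.05, 1.87], [-1.09, 1.28], [-1.99, 2.15], [-1.42, 1.44], [-3.14, 3.14]. Speed limits (rad/s): [2.79, 2.79, 3.14, 3.14, 3.14, 3.14].

### API

Orientations are given as a unit quaternion [x, y, z, w].
In Python, from workcell import bot gives the robot as it stands.
- The arm moves only by the tool play_rows, never from a script. Its argument "motion" is a list of rows, each an object with "fingers": the closure, from -1 (fully open) to 1 (shut), so that 0 is half open; "translation": the shift along the tool's x, y, z in cm, a list of three; "roll": the turn about the tool's z in degrees. A call has 1 to 20 rows; each row is the pose to reach, as a shift and turn from the pose commanded when the call began, along the tool's axes at that moment; what a row does not reach only later rows make up. A row lasts 1/12 s, in which the tool goes at most 41.7 mm and 7.16 degrees, less where a joint would pass 70% of its speed; a pose out of reach is approached as far as the arm can. A call with a gripper value outside its range is refused whole. The fingers move at their own pace and stop on an object; the grip force is fixed at half the most. Time passes only in rows, so rows that repeat a pose let the fingers close. It gives the time, the measured TCP pose, the force and the opening at its end, in the units of the state.
- bot.get_obs(): the state, without advancing time (a new reading comes with each control period).
- bot.camera(name): name is "scene" or "top"; returns a dict with "pixels" (420x560x3 uint8, red, green, blue), "intrinsics" (3x3 intrinsics, pixels), "k1" (the pictures are not rectified: a ray, as slopes to the right and down, at radius r is drawn at 1 + k1 r^2 times it, then the intrinsics apply), "world_to_cam" (4x4, takes a point from world to camera coordinates). Camera axes: x right, y down, z forward; pixel columns grow to the right and rows downward; lengths in m; the calibration is good to about 2 mm. A picture is of the moment at which its call begins. There is no depth.
- bot.job_done(): hands the job in, once; it reports no verdict.
The state is a dict: "clock": time; "joint_pos": joint angles; "joint_vel": joint speeds; "tau": joint torques, N m; "eef_pos": TCP position; "tool_rot": TCP orientation; "ft_force": force on the tool from outside, world axes, zero at the start; "ft_torque": the same for the moment, N m; "grip_width": finger opening in m.
Only numpy, scipy, OpenCV 4.12 (cv2) and the standard library are available. Lean on these libraries where they do the work, as an engineer would, in place of code of your own. Each camera call takes 0.05 s, during which the arm holds its last target. There are 200 camera calls.

### The job

Turn the speed knob of the carousel drive until its pointer is on the zero mark, then pinch the end of the upright drive shaft and turn it until a finger lies on the flat of the shaft and that flat squarely faces the knob. Then take the steel collar that has the set-screw, lower it over the shaft end with its screw on the flat and its top face flush with the end of the shaft, and finish there, still gripping the collar so that a colleague can tighten the screw (nothing else holds it up). Leave the knob at zero, the flat facing the knob and the other things on the bench where they are.

Things in the scene. Friction and masses are not known exactly. Their poses are not given: they have to be found in the camera images.
- drive: White housing of the carousel drive, fixed to the bench, 220 x 120 x 55 mm (x, y, z). Origin at the centre of its underside on the bench; its x axis runs from the knob to the shaft (the knob axis 65 mm towards -x, the shaft axis 55 mm towards +x, both upright), z up. The bearing round the shaft (38 to 48 mm across) stands 20 mm above the housing.
- knob_grip (a point): Point on the knob axis, 81 mm above the bench, at the height to grip. Black speed knob: low disc 52 mm across (top 61 mm above the bench), on it a grip bar 46 mm long, 11 mm thick, 28 mm tall (top 89 mm above the bench). The bar runs along this point's x axis; its end with the white pointer line points to this point's -x. The point turns with the knob.
- knob (a joint): Angle of the speed knob, rad, positive counter-clockwise seen from above, range -1.6 to 1.6. 0: the pointer is on the zero mark (the longest black mark), on the knob's side away from the shaft, and the bar lies along the drive's x axis. Light friction (0.03 N m), no spring; it stays where it is left.
- shaft_end (a point): Centre of the upper end of the steel drive shaft, 125 mm above the bench; the point turns with the shaft, the flat faces its -x, z up. Shaft 24 mm in diameter; on its uppermost 35 mm one side is cut away to a flat 7 mm from the axis, so across flat and back it measures 19 mm instead of 24 mm.
- shaft (a joint): Angle of the drive shaft, rad, positive counter-clockwise seen from above, range -3.1 to 3.1. 0: the flat squarely faces the knob (the drive's -x). Turns with light friction (0.06 N m), no spring, stays where it is left.
- flat (a point): The flat of the shaft, 18 mm wide, 34 mm tall. Point in the middle of its surface, 17.5 mm below the shaft end; its -x axis points straight out of the flat.
- collar: Loose steel shaft collar lying flat on the bench: ring 44 mm across, bore 28 mm, 24 mm tall, about 150 g, with one dark set-screw sticking out radially at half height. Origin at the centre of its underside; the screw points to its -x, z up. Inside the bore the 6 mm screw's tip reaches to 8.5 mm from the axis, so it passes over the shaft only with the screw at the flat.
- collar_screw (a point): Outer end of the collar's set-screw head (13 mm across, 14 mm long), 36 mm from the collar's axis towards its -x, 12 mm above its underside.
- collar_top (a point): Centre of the collar's top face, on its axis, 24 mm above the underside; axes as the collar's.
- spacer: Loose plain steel spacer ring, 44 mm across, 28 mm bore, 24 mm tall, without a screw; not wanted, leave it. Origin at the centre of its underside.
- amber_bottle: Loose amber bottle, 62 mm across, 150 mm tall; leave it. Origin at the centre of its underside.
- beaker: Loose glass beaker, 70 mm across, 90 mm tall; leave it. Origin at the centre of its underside.
- screwdriver: Loose screwdriver lying on the bench; leave it. Lies along its x axis.
- screw_jar: Loose clear jar, 44 mm across, 45 mm tall, white cap; leave it. Origin at the centre of its underside.
- petri_dish: Loose glass dish, 90 mm across, 15 mm tall; leave it. Origin at the centre of its underside.
- parts_tray: Loose white tray, 100 x 140 x 30 mm; leave it. Origin at the centre of its underside.
Not all that is in view belongs to the job. What is shaped like the collar but blue is not meant.

How it is judged:
By the outcome, as a careful person would: the job done as asked, in the order asked, and still so for the second after the job is handed in, while the arm keeps its last pose, push and grip.
It also fails if it takes over 59 s, if anything falls off the work surface, if the arm or the gripper's body presses on something with over 40 N, if the wrist force passes 120 N, or if a joint passes its speed limit or range.

## Working session

There is one attempt and no reset: what is moved stays moved. The work goes in short steps, Python scripts to look and compute and a tool call to move; the robot and the scene stay as the last step left them, time stands still between calls to the robot, and variables do not carry over. Pictures are saved under pics/ and viewed, about 8 in all and at most 12, crops included, and the job is handed in when it is done.

Besides the shell and the picture viewer there is one more tool, called after "Call:" as a command line: name --argument value ..., lists and objects as JSON in quotes. play_rows: Moves the arm, as the interface text tells. Its arguments: {"type":"object","properties":{"motion":{"type":"array","items":{"type":"object","properties":{"fingers":{"type":"number"},"translation":{"type":"array","items":{"type":"number"}},"roll":{"type":"number"}}}}},"required":["motion"]}

```bash
mkdir -p pics
cat > h.py <<'E'
import numpy as np, cv2
from workcell import bot
def cam(n):
    c=bot.camera(n); c['K']=np.array(c['intrinsics']); c['T']=np.array(c['world_to_cam']); return c
def save(c,name,crop=None,s=1):
    p=np.ascontiguousarray(np.array(c['pixels'])[:,:,::-1])
    if crop: x0,y0,x1,y1=crop; p=p[y0:y1,x0:x1]
    if s!=1: p=cv2.resize(p,None,fx=s,fy=s,interpolation=cv2.INTER_CUBIC)
    cv2.imwrite('pics/'+name+'.png',p)
def px2w(c,uv,z):
    K=c['K']; d=np.array([(uv[0]-K[0,2])/K[0,0],(uv[1]-K[1,2])/K[1,1]])
    u=d.copy()
    for _ in range(20): u=d/(1+c['k1']*(u@u))
    R=c['T'][:3,:3]; o=-R.T@c['T'][:3,3]; r=R.T@np.array([u[0],u[1],1])
    return o+r*(z-o[2])/r[2]
def w2px(c,p):
    q=c['T'][:3,:3]@np.array(p)+c['T'][:3,3]; u=q[:2]/q[2]; u=u*(1+c['k1']*(u@u))
    return np.array([c['K'][0,0]*u[0]+c['K'][0,2],c['K'][1,1]*u[1]+c['K'][1,2]])
E
python3 - <<'E'
from h import *
for n in('top','scene'):
    c=cam(n); save(c,n+'0',s=1.4); R=c['T'][:3,:3]; print(n,c['K'].tolist(),c['k1'],-R.T@c['T'][:3,3],R.round(2).tolist())
    import pickle; pickle.dump(c,open(n+'0.pkl','wb'))
print(bot.get_obs())
E
```

```text
top [[406.44206913292464, 0.0, 278.9344045364639], [0.0, 406.44206913292464, 207.2939570926548], [0.0, 0.0, 1.0]] -0.10607781458838748 [ 0.4476434  -0.00223166  1.24604413] [[-0.02, -1.0, 0.02], [-1.0, 0.02, -0.07], [0.06, -0.02, -1.0]]
scene [[399.6282516508141, 0.0, 279.26968687364587], [0.0, 399.6282516508141, 206.95955339233151], [0.0, 0.0, 1.0]] -0.05270668558317006 [0.90304453 0.69469122 0.70217148] [[-0.89, 0.46, -0.01], [0.28, 0.52, -0.81], [-0.36, -0.72, -0.59]]
{'clock': 0.1, 'joint_pos': array([1.13100836e+00, 2.41355835e-01, 3.89434893e-03, 1.33523285e+00,
       1.08154570e-05, 1.57078604e+00]), 'joint_vel': array([ 0.00018845, -0.00263275,  0.00405387,  0.00011112, -0.00091682,
       -0.00048551]), 'tau': array([ 6.68187640e-04, -3.73137796e+01,  2.53010541e+01,  1.08480966e-02,
        1.04038286e-04,  1.67915891e-05]), 'eef_pos': array([0.21264306, 0.45193791, 0.2445064 ]), 'tool_rot': array([ 8.44315415e-01,  5.35845667e-01, -8.04162365e-04,  5.03946076e-04]), 'ft_force': array([ 0.21999471,  0.54252472, -0.43837231]), 'ft_torque': array([-0.05336444,  0.00851204,  0.01027577]), 'grip_width': 0.08534519969267804}
```

View pics/top0.png

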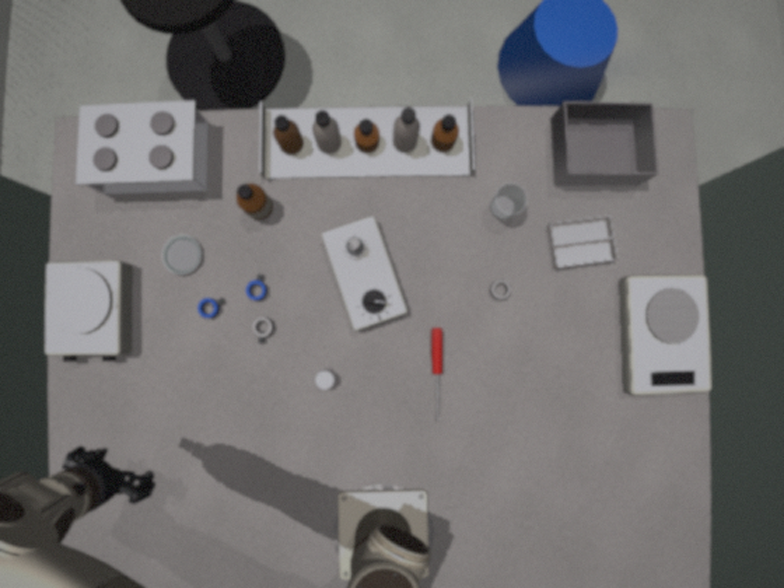

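View pics/scene0.png

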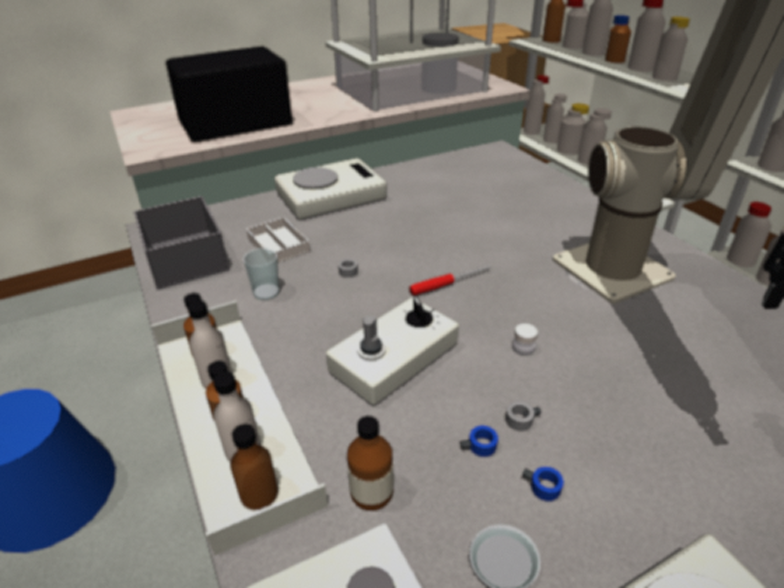

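The candidates in the top picture (1.4x) are a grey ring with a dark screw at (262,328), a plain grey ring at (500,290), which is the spacer, and blue rings at (257,290) and (208,308). I choose (262,328). The drive's knob is at (375,301), its shaft at (355,245). Next is one close crop composite.

Run:
```python
from h import *
import pickle
t=pickle.load(open('top0.pkl','rb'));s=pickle.load(open('scene0.pkl','rb'))
def cr(c,x,y,w,h,k): return cv2.resize(np.ascontiguousarray(np.array(c['pixels'])[y:y+h,x:x+w,::-1]),None,fx=k,fy=k,interpolation=cv2.INTER_CUBIC)
a=cr(t,225,150,70,90,6)   # drive top  420x540
b=cr(t,170,215,38,30,10)  # collar top 380x300
d=cr(s,228,205,108,80,3.5)  # 378x280
W=np.zeros((590,800,3),np.uint8); W[:540,:420]=a; W[:300,420:800]=b; W[300:580,420:798]=d
cv2.imwrite('pics/crop0.png',W)
```

```text
(no output)
```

View pics/crop0.png

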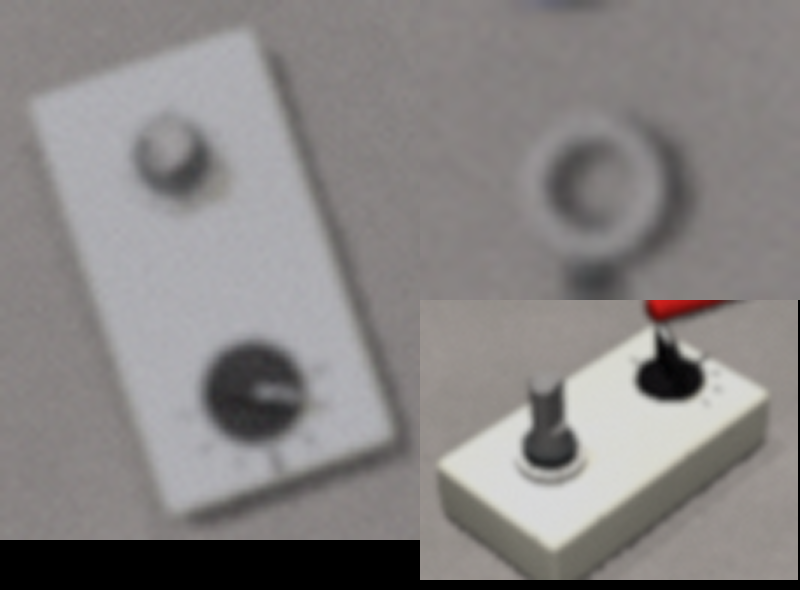

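The crop shows the drive's top corners at (35,100), (252,28), (398,435) and (178,515). The knob pointer points image-right from (255,392), and the zero mark is at (278,462). The chosen ring is steel, with its screw pointing image-down at (590,275). A bright ledge in the scene crop at (557,432) is possibly the foot of the flat.

Run:
```python
from h import *
import pickle
t=pickle.load(open('top0.pkl','rb'));s=pickle.load(open('scene0.pkl','rb'))
C=np.array([px2w(t,(225+x/6,150+y/6),.055)[:2] for x,y in [(35,100),(252,28),(398,435),(178,515)]])
print(C.round(4), [np.linalg.norm(C[i]-C[(i+1)%4]).round(4) for i in range(4)])
o=C.mean(0); v=(C[0]+C[1]-C[2]-C[3])/2; w=(C[0]+C[3]-C[1]-C[2])/2
yaw=np.arctan2(v[1],v[0]); yw=np.arctan2(w[1],w[0])-np.pi/2; print(o,np.degrees([yaw,yw]))
ex=np.array([np.cos(yaw),np.sin(yaw)]); kn=o-.065*ex; sh=o+.055*ex; print('knob',kn,'shaft',sh)
f=lambda x,y,z:px2w(t,(225+x/6,150+y/6),z)[:2]
a=f(305,395,.087); b=f(250,392,.087); 
print('disc',f(254,390,.061),'ptr',np.degrees(np.arctan2(*(a-kn)[::-1])),np.degrees(np.arctan2(*(a-b)[::-1])), 'zero mark',np.degrees(np.arctan2(*(f(279,465,.055)-kn)[::-1])))
print('ptr tip pos',a,np.linalg.norm(a-kn))
print('shaft top px crop',(w2px(t,[*sh,.125])-[225,150])*6,(w2px(t,[*sh,.075])-[225,150])*6)
print('scene crop shaft top',(w2px(s,[*sh,.125])-[228,205])*3.5,'z90',(w2px(s,[*sh,.09])-[228,205])*3.5,'z75',(w2px(s,[*sh,.075])-[228,205])*3.5)
for an in range(0,360,30):
    d=np.array([np.cos(np.radians(an)),np.sin(np.radians(an))]); print(an,((w2px(s,[*(sh+.0095*d),.09])-[228,205])*3.5).round(0),((w2px(s,[*(sh+.012*d),.125])-[228,205])*3.5).round(0),((w2px(t,[*(sh+.012*d),.125])-[225,150])*6).round(0))
g=lambda x,y,z:px2w(t,(170+(x-420)/10,215+y/10),z)[:2]
c1=g(597,187,.024);c2=g(592,285,.012)
c3=px2w(s,(519/1.4,414/1.4),.024)[:2]; c4=px2w(s,(537/1.4,412/1.4),.012)[:2]
print('collar',c1,c3,'screw',c2,c4,np.linalg.norm(c1-c2),np.degrees(np.arctan2(*(c2-c1)[::-1])))
```

```text
[[ 0.6481  0.1144]
 [ 0.6822  0.0069]
 [ 0.4798 -0.061 ]
 [ 0.4428  0.047 ]] [np.float64(0.1128), np.float64(0.2135), np.float64(0.1142), np.float64(0.2161)]
[0.56322035 0.02683151] [18.35750672 18.23936306]
knob [0.50152821 0.00636007] shaft [0.61542139 0.0441535 ]
disc [0.5028201  0.00888451] ptr -97.13390574556911 -94.17822580484393 zero mark -165.73885332535718
ptr tip pos [ 0.49878384 -0.0155673 ] 0.02209844275592199
shaft top px crop [172.27926377 142.15047619] [176.77641594 157.40658376]
scene crop shaft top [124.49470035  77.98227839] z90 [126.28147123 118.62728639] z75 [127.02443157 135.49324886]
0 [113. 123.] [108.  83.] [172. 117.]
30 [118. 127.] [114.  88.] [159. 120.]
60 [125. 128.] [123.  90.] [150. 130.]
90 [132. 127.] [132.  88.] [146. 143.]
120 [138. 124.] [140.  84.] [150. 155.]
150 [140. 119.] [143.  78.] [160. 165.]
180 [139. 114.] [141.  73.] [173. 168.]
210 [134. 111.] [135.  68.] [186. 164.]
240 [127. 109.] [126.  67.] [195. 155.]
270 [120. 110.] [117.  68.] [198. 142.]
300 [115. 114.] [109.  72.] [195. 129.]
330 [112. 118.] [106.  78.] [185. 120.]
collar [0.45256898 0.24967356] [0.45922245 0.25761403] screw [0.4229567  0.25392233] [0.42319805 0.26022744] 0.029915542729167247 171.83492485943185
```

Run:
```python
from h import *
import pickle
def avg(n,k=4):
    f=[cam(n) for _ in range(k)]; c=f[0]; c['pixels']=np.mean([np.array(x['pixels'],float) for x in f],0).round().astype(np.uint8); pickle.dump(c,open(n+'1.pkl','wb')); return c
t=avg('top');s=avg('scene')
def cr(c,x,y,w,h,k): return cv2.resize(np.ascontiguousarray(np.array(c['pixels'])[y:y+h,x:x+w,::-1]),None,fx=k,fy=k,interpolation=cv2.INTER_CUBIC)
W=np.zeros((600,800,3),np.uint8)
W[:300,:400]=cr(s,252,222,20,15,20) if 0 else cr(s,245,220,40,30,10)   # shaft scene
W[:300,400:]=cr(t,238,163,32,24,12.5)  # shaft top
W[300:,:400]=cr(s,355,282,40,30,10)  # collar scene
W[300:,400:]=cr(s,280,205,40,30,10)  # knob scene
cv2.imwrite('pics/crop1.png',W)
```

```text
(no output)
```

View pics/crop1.png

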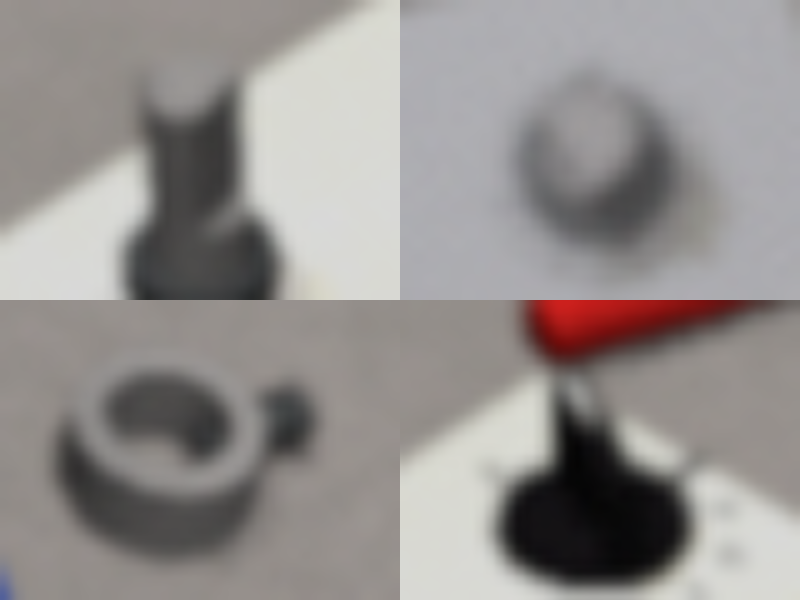

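The scene crop shows the flat's foot ledge running from about (205,238) to (240,195). The collar's top ellipse is centred at about (171,425), with the screw head ending at about (308,420).

Run:
```python
from h import *
import pickle
t=pickle.load(open('top1.pkl','rb'));s=pickle.load(open('scene1.pkl','rb'))
S=lambda x,y,z:px2w(s,(245+x/10,220+y/10),z)[:2]
sh=np.array([.6154,.0442])
print('pred top/90 px',(w2px(s,[*sh,.125])-[245,220])*10,(w2px(s,[*sh,.09])-[245,220])*10)
# fit: shaft silhouette x at z=.09: left150,right243 ; top ellipse bottom etc
for an in range(80,151,10):
    d=np.array([np.cos(np.radians(an)),np.sin(np.radians(an))]);n=np.array([-d[1],d[0]])
    q=[((w2px(s,[*(sh+.007*d+k*.00975*n),.09])-[245,220])*10).round() for k in(-1,1)]
    q.append(((w2px(s,[*(sh+.012*d),.09])-[245,220])*10).round())
    print(an,*q)
    T=[((w2px(s,[*(sh+.007*d+k*.00975*n),.125])-[245,220])*10).round() for k in(-1,1)]; print('   top',*T)
a,b=S(205,238,.09),S(240,195,.09);print('ledge',a,b,np.linalg.norm(a-b),np.degrees(np.arctan2(*(a-b)[::-1])))
print('silh mid z=.09', S(196,200,.09))
kc=px2w(s,(280+(595-400)/10,205+(525-300)/10),.061); print('knob disc scene',kc)
print('pointer top scene',px2w(s,(280+(590-400)/10,205+(400-300)/10),.089))
c=lambda x,y,z:px2w(s,(355+x/10,282+(y-300)/10),z)[:2]
m=c(171,425,.024);h=c(290,420,.012);print('collar',m,'head mid',h,np.linalg.norm(m-h),np.degrees(np.arctan2(*(h-m)[::-1])))
for cc,cx in (((.4526,.2497),172),((.456,.254),171)):
  for an in(165,172,180):
    d=np.array([np.cos(np.radians(an)),np.sin(np.radians(an))])
    print(cc,an,(w2px(s,[*cc,.024])-[355,282])*10+[0,300],(w2px(s,[*(cc+.029*d),.012])-[355,282])*10+[0,300])
# sizes
for p,q in(((72,425),(271,425)),):
    print('collar diam scene',np.linalg.norm(c(*p,.024)-c(*q,.024)))
# collar outline by threshold in top
P=np.array(t['pixels']).astype(float).mean(2)[225:243,178:198].round().astype(int); print(P)
```

```text
pred top/90 px [185.87090405  72.89219424] [190.97228296 189.02205468]
80 [159. 216.] [239. 199.] [205. 221.]
   top [153. 100.] [235.  83.]
90 [166. 219.] [242. 194.] [213. 219.]
   top [160. 103.] [238.  77.]
100 [174. 222.] [242. 188.] [221. 216.]
   top [169. 105.] [238.  72.]
110 [183. 223.] [241. 182.] [228. 212.]
   top [178. 106.] [237.  66.]
120 [192. 223.] [239. 176.] [233. 207.]
   top [187. 106.] [235.  60.]
130 [201. 222.] [235. 171.] [238. 202.]
   top [196. 105.] [231.  55.]
140 [210. 220.] [230. 167.] [241. 196.]
   top [205. 104.] [226.  51.]
150 [218. 217.] [224. 163.] [242. 190.]
   top [213. 101.] [219.  47.]
ledge [0.61997    0.06129083] [0.6061946  0.05149343] 0.01690416291480222 35.421388429106685
silh mid z=.09 [0.61604768 0.04828116]
knob disc scene [0.50338939 0.01563083 0.061     ]
pointer top scene [0.49729768 0.00124458 0.089     ]
collar [0.45435093 0.25624501] head mid [0.42180452 0.26001745] 0.03276431482319248 173.38838061116428
(0.4526, 0.2497) 165 [159.11177634 402.37231979] [272.31186865 416.0836885 ]
(0.4526, 0.2497) 172 [159.11177634 402.37231979
[... 1200 characters left out ...]
 101  79
   89 105]
 [131 133 140 143 128  99  81  92 108 117 119 126 133 141 145 132  97  80
   89 107]
 [131 132 137 144 140 118  97  91  97 103 110 123 135 144 140 117  88  83
   95 113]
 [130 130 134 139 143 135 122 107 101 104 113 128 138 142 128 102  82  90
  103 119]
 [131 131 131 133 135 142 139 130 126 126 131 138 139 129 106  86  84  97
  112 124]
 [132 132 130 128 130 135 137 138 138 139 137 133 126 107  91  87  95 112
  122 129]
 [132 131 131 128 127 126 124 124 123 121 117 111 102  95  94 102 112 121
  128 129]
 [132 131 132 130 128 123 114  99  94  90  87  89  94 103 112 119 123 128
  131 132]
 [133 132 132 131 129 123 108  89  79  70  71  81  98 115 124 129 128 129
  131 130]]
```

```bash
cat >> h.py <<'E'
def st():
    o=bot.get_obs(); q=np.array(o['tool_rot'])
    from scipy.spatial.transform import Rotation as Ro
    return o,Ro.from_quat(q).as_matrix()
def go(x,y,z,yaw):
    o,R=st(); d=R.T@(np.array([x,y,z])-o['eef_pos'])*100
    y0=np.degrees(np.arctan2(R[1,0],R[0,0])); r=-((yaw-y0+180)%360-180)
    print('t',round(o['clock'],2),'pos',o['eef_pos'].round(4),'yaw',round(y0,2),'move',d.round(2),'roll',round(r,1),'w',round(o['grip_width'],4),'F',o['ft_force'].round(1),'M',o['ft_torque'].round(2),'q',np.degrees(o['joint_pos']).round(0))
E
python3 -c "
from h import *
go(.503,.009,.16,175)"
```

```text
t 0.5 pos [0.2129 0.4524 0.2453] yaw 64.8 move [-27.76  45.13   8.53] roll -110.2 w 0.0849 F [-0.   0.4  0.3] M [ 0.05  0.01 -0.01] q [65. 14.  0. 77. -0. 90.]
```

Call:
play_rows --motion '[{"fingers": -1, "translation": [-27.8, 45.1, 5], "roll": -110}, {"fingers": -0.3, "translation": [-27.8, 45.1, 5], "roll": -110}, {"fingers": -0.3, "translation": [-27.8, 45.1, 5], "roll": -110}, {"fingers": -0.3, "translation": [-27.8, 45.1, 5], "roll": -110}, {"fingers": -0.3, "translation": [-27.8, 45.1, 5], "roll": -110}, {"fingers": -0.3, "translation": [-27.8, 45.1, 5], "roll": -110}, {"fingers": -0.3, "translation": [-27.8, 45.1, 5], "roll": -110}, {"fingers": -0.3, "translation": [-27.8, 45.1, 5], "roll": -110}, {"fingers": -0.3, "translation": [-27.8, 45.1, 5], "roll": -110}, {"fingers": -0.3, "translation": [-27.8, 45.1, 5], "roll": -110}, {"fingers": -0.3, "translation": [-27.8, 45.1, 5], "roll": -110}, {"fingers": -0.3, "translation": [-27.8, 45.1, 5], "roll": -110}, {"fingers": -0.3, "translation": [-27.8, 45.1, 5], "roll": -110}, {"fingers": -0.3, "translation": [-27.8, 45.1, 5], "roll": -110}, {"fingers": -0.3, "translation": [-27.8, 45.1, 5], "roll": -110}, {"fingers": -0.3, "translation": [-27.8, 45.1, 5], "roll": -110}, {"fingers": -0.3, "translation": [-27.8, 45.1, 5], "roll": -110}, {"fingers": -0.3, "translation": [-27.8, 45.1, 5], "roll": -110}, {"fingers": -0.3, "translation": [-27.8, 45.1, 5], "roll": -110}, {"fingers": -0.3, "translation": [-27.8, 45.1, 5], "roll": -110}]'

```text
clock: 2.17
eef_pos: [0.5026, 0.0088, 0.1953]
tool_rot: [0.046, 0.999, -0.0, -0.0]
ft_force: [-0.2, -0.4, 0.5]
grip_width: 0.0554
```

```bash
python3 -c "
from h import *
go(.503,.009,.08,175)"
```

```text
t 2.17 pos [0.5026 0.0088 0.1953] yaw 174.72 move [-0.04  0.03 11.53] roll -0.3 w 0.0554 F [-0.2 -0.4  0.5] M [ 0.    0.04 -0.05] q [  1.  16.  -5.  70.  -0. -84.]
```

Call:
play_rows --motion '[{"fingers": -0.3, "translation": [0, 0, 3]}, {"fingers": -0.3, "translation": [0, 0, 6]}, {"fingers": -0.3, "translation": [0, 0, 9]}, {"fingers": -0.3, "translation": [0, 0, 10.5]}, {"fingers": -0.3, "translation": [0, 0, 11.5]}, {"fingers": -0.3, "translation": [0, 0, 11.5]}, {"fingers": 1, "translation": [0, 0, 11.5]}, {"fingers": 1, "translation": [0, 0, 11.5]}, {"fingers": 1, "translation": [0, 0, 11.5]}, {"fingers": 1, "translation": [0, 0, 11.5]}, {"fingers": 1, "translation": [0, 0, 11.5]}, {"fingers": 1, "translation": [0, 0, 11.5]}, {"fingers": 1, "translation": [0, 0, 11.5]}, {"fingers": 1, "translation": [0, 0, 11.5]}]'

```text
schema error: expected keys fingers, translation, roll
```

```bash
python3 -c "
from h import *
go(.503,.009,.08,108)
c=cam('scene');save(c,'k1',(200,120,400,270),4)"
```

```text
t 2.17 pos [0.5026 0.0088 0.1953] yaw 174.72 move [-0.04  0.03 11.53] roll 66.7 w 0.0554 F [-0.2 -0.4  0.5] M [ 0.    0.04 -0.05] q [  1.  16.  -5.  70.  -0. -84.]
```

View pics/k1.png

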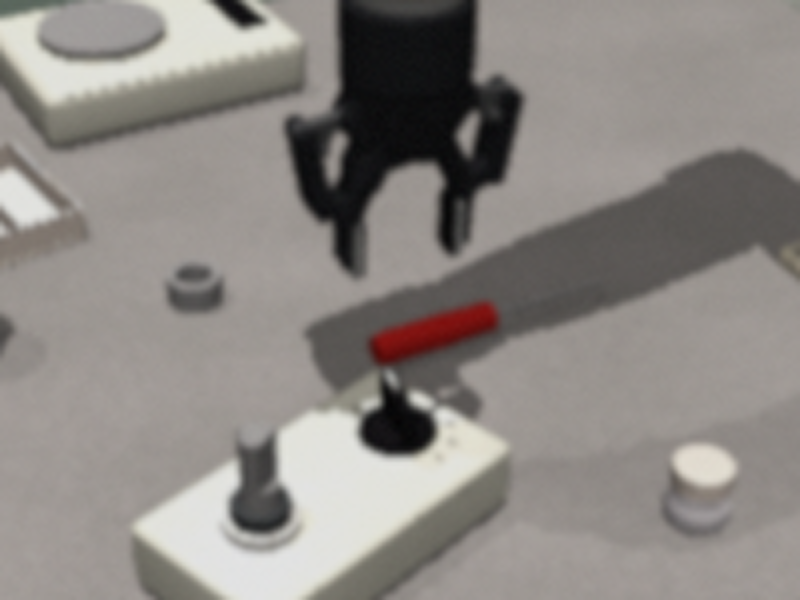

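The call was refused because every row needs roll. The picture shows the gripper open above the knob, with fingertips at (350,270) and (455,250), and the knob at (395,420). I'll repeat it with roll included.

Call:
play_rows --motion '[{"fingers": -0.3, "translation": [0, 0, 3], "roll": 0}, {"fingers": -0.3, "translation": [0, 0, 6], "roll": 0}, {"fingers": -0.3, "translation": [0, 0, 9], "roll": 0}, {"fingers": -0.3, "translation": [0, 0, 10.5], "roll": 0}, {"fingers": -0.3, "translation": [0, 0, 11.5], "roll": 0}, {"fingers": -0.3, "translation": [0, 0, 11.5], "roll": 0}, {"fingers": 1, "translation": [0, 0, 11.5], "roll": 0}, {"fingers": 1, "translation": [0, 0, 11.5], "roll": 0}, {"fingers": 1, "translation": [0, 0, 11.5], "roll": 0}, {"fingers": 1, "translation": [0, 0, 11.5], "roll": 0}, {"fingers": 1, "translation": [0, 0, 11.5], "roll": 0}, {"fingers": 1, "translation": [0, 0, 11.5], "roll": 0}, {"fingers": 1, "translation": [0, 0, 11.5], "roll": 0}, {"fingers": 1, "translation": [0, 0, 11.5], "roll": 0}]'

```text
clock: 3.38
eef_pos: [0.5035, 0.0088, 0.0819]
tool_rot: [0.045, 0.999, 0.0, 0.001]
ft_force: [-0.8, -0.3, 6.7]
grip_width: 0.0092
```

```bash
python3 -c "
from h import *
go(.503,.009,.08,108.3)"
```

```text
t 3.38 pos [0.5035 0.0088 0.0819] yaw 174.79 move [0.05 0.01 0.19] roll 66.5 w 0.0092 F [-0.8 -0.3  6.7] M [-0.08  0.38 -0.01] q [  1.  22. -15.  53.  -0. -84.]
```

Call:
play_rows --motion '[{"fingers": 1, "translation": [0, 0, -0.2], "roll": 3}, {"fingers": 1, "translation": [0, 0, -0.2], "roll": 8}, {"fingers": 1, "translation": [0, 0, -0.2], "roll": 13}, {"fingers": 1, "translation": [0, 0, -0.2], "roll": 18}, {"fingers": 1, "translation": [0, 0, -0.2], "roll": 23}, {"fingers": 1, "translation": [0, 0, -0.2], "roll": 28}, {"fingers": 1, "translation": [0, 0, -0.2], "roll": 33}, {"fingers": 1, "translation": [0, 0, -0.2], "roll": 38}, {"fingers": 1, "translation": [0, 0, -0.2], "roll": 43}, {"fingers": 1, "translation": [0, 0, -0.2], "roll": 48}, {"fingers": 1, "translation": [0, 0, -0.2], "roll": 53}, {"fingers": 1, "translation": [0, 0, -0.2], "roll": 58}, {"fingers": 1, "translation": [0, 0, -0.2], "roll": 62}, {"fingers": 1, "translation": [0, 0, -0.2], "roll": 65}, {"fingers": 1, "translation": [0, 0, -0.2], "roll": 66.5}, {"fingers": 1, "translation": [0, 0, -0.2], "roll": 66.5}, {"fingers": 1, "translation": [0, 0, -0.2], "roll": 66.5}, {"fingers": 1, "translation": [0, 0, -0.2], "roll": 66.5}]'

```text
clock: 4.88
eef_pos: [0.5026, 0.0094, 0.082]
tool_rot: [0.585, 0.811, 0.0, -0.0]
ft_force: [1.8, 3.3, -6.9]
grip_width: 0.0098
```

```bash
python3 -c "
from h import *
go(.503,.009,.08,108.3)"
```

```text
t 4.88 pos [0.5026 0.0094 0.082 ] yaw 108.35 move [-0.05  0.03  0.2 ] roll 0.1 w 0.0098 F [ 1.8  3.3 -6.9] M [ 0.59 -0.43 -0.05] q [  1.  22. -15.  54.   0. -17.]
```

Call:
play_rows --motion '[{"fingers": 0, "translation": [0, 0, 0], "roll": 0}, {"fingers": -0.1, "translation": [0, 0, 0], "roll": 0}, {"fingers": -0.3, "translation": [0, 0, 0], "roll": 0}, {"fingers": -0.3, "translation": [0, 0, 0], "roll": 0}, {"fingers": -0.3, "translation": [0, 0, -3], "roll": 0}, {"fingers": -0.3, "translation": [0, 0, -6], "roll": 0}, {"fingers": -0.3, "translation": [0, 0, -9.5], "roll": 0}, {"fingers": -0.3, "translation": [0, 0, -10], "roll": 0}]'

```text
clock: 5.55
eef_pos: [0.5061, 0.0087, 0.1887]
tool_rot: [0.586, 0.811, 0.003, 0.004]
ft_force: [1.8, -0.4, 0.5]
grip_width: 0.0554
```

```bash
python3 -c "
from h import *
go(.617,.0475,.18,125)"
```

```text
t 5.55 pos [0.5061 0.0087 0.1887] yaw 108.29 move [ 0.21 11.74  0.99] roll -16.7 w 0.0554 F [ 1.8 -0.4  0.5] M [-0.02 -0.07  0.01] q [  1.  16.  -6.  68.  -0. -17.]
```

Call:
play_rows --motion '[{"fingers": -0.3, "translation": [0, 3, 0], "roll": -6}, {"fingers": -0.3, "translation": [0, 7, 0], "roll": -12}, {"fingers": -0.3, "translation": [0, 10.5, 0], "roll": -16.7}, {"fingers": -0.3, "translation": [0, 12, 0], "roll": -16.7}, {"fingers": -0.3, "translation": [0, 12, 0], "roll": -16.7}, {"fingers": -0.3, "translation": [0, 12, 0], "roll": -16.7}, {"fingers": -0.3, "translation": [0, 12, 0], "roll": -16.7}]'

```text
clock: 6.13
eef_pos: [0.6154, 0.0461, 0.1819]
tool_rot: [0.462, 0.887, -0.001, -0.001]
ft_force: [-0.8, 0.0, -0.1]
grip_width: 0.0554
```

```bash
python3 -c "
from h import *
# pads mid sits 2.5 mm from axis, away from flat (125 deg)
import numpy as np
a=np.radians(125); go(.617-.0025*np.cos(a),.0475-.0025*np.sin(a),.111,125)
import pickle
f=[cam('top') for _ in range(2)]; c=f[0]; c['pixels']=np.mean([x['pixels'].astype(float) for x in f],0).astype(np.uint8); pickle.dump(c,open('top2.pkl','wb'))
p=c['pixels'][160:245,205:318,::-1]; a=cv2.resize(np.ascontiguousarray(p),None,fx=7,fy=7,interpolation=cv2.INTER_CUBIC); cv2.imwrite('pics/t2.png',a)"
```

```text
t 6.13 pos [0.6154 0.0461 0.1819] yaw 124.98 move [-0.23  0.22  7.09] roll -0.0 w 0.0554 F [-0.8  0.  -0.1] M [-0.04 -0.01 -0.01] q [  4.  29.  13.  74.  -0. -31.]
```

View pics/t2.png

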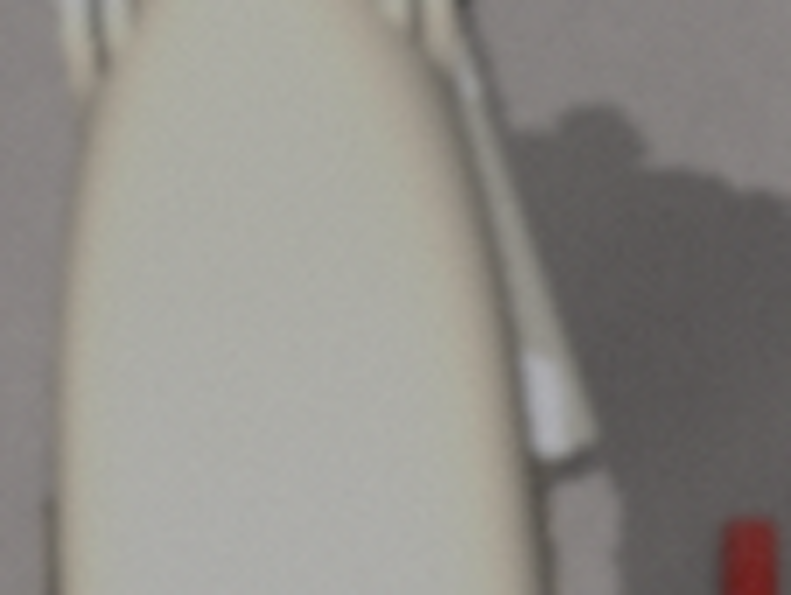

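Call:
play_rows --motion '[{"fingers": -0.3, "translation": [-0.2, 0.2, 2.5], "roll": 0}, {"fingers": -0.3, "translation": [-0.2, 0.2, 5], "roll": 0}, {"fingers": -0.3, "translation": [-0.2, 0.2, 7.1], "roll": 0}, {"fingers": -0.3, "translation": [-0.2, 0.2, 7.1], "roll": 0}, {"fingers": -0.3, "translation": [-0.2, 0.2, 7.1], "roll": 0}, {"fingers": 1, "translation": [-0.2, 0.2, 7.1], "roll": 0}, {"fingers": 1, "translation": [-0.2, 0.2, 7.1], "roll": 0}, {"fingers": 1, "translation": [-0.2, 0.2, 7.1], "roll": 0}, {"fingers": 1, "translation": [-0.2, 0.2, 7.1], "roll": 0}, {"fingers": 1, "translation": [-0.2, 0.2, 7.1], "roll": 0}, {"fingers": 1, "translation": [-0.2, 0.2, 7.1], "roll": 0}, {"fingers": 1, "translation": [-0.2, 0.2, 7.1], "roll": 0}]'

```text
clock: 7.23
eef_pos: [0.6204, 0.0462, 0.1136]
tool_rot: [0.462, 0.887, 0.001, 0.001]
ft_force: [-1.4, -0.1, 5.8]
grip_width: 0.0174
```

```bash
python3 -c "
from h import *
go(.617,.0475,.111,198.3)"
```

```text
t 7.23 pos [0.6204 0.0462 0.1136] yaw 125.0 move [ 0.3  -0.21  0.26] roll -73.3 w 0.0174 F [-1.4 -0.1  5.8] M [-0.02  0.36 -0.06] q [  4.  32.   8.  65.   0. -31.]
```

Call:
play_rows --motion '[{"fingers": 1, "translation": [0, 0, -0.1], "roll": -3}, {"fingers": 1, "translation": [0, 0, -0.1], "roll": -8}, {"fingers": 1, "translation": [0.05, 0, -0.1], "roll": -13}, {"fingers": 1, "translation": [0.05, 0, -0.1], "roll": -18}, {"fingers": 1, "translation": [0.05, 0.05, -0.1], "roll": -23}, {"fingers": 1, "translation": [0.1, 0.05, -0.1], "roll": -28}, {"fingers": 1, "translation": [0.1, 0.05, -0.1], "roll": -33}, {"fingers": 1, "translation": [0.1, 0.05, -0.1], "roll": -38}, {"fingers": 1, "translation": [0.1, 0.05, -0.1], "roll": -43}, {"fingers": 1, "translation": [0.15, 0.05, -0.1], "roll": -48}, {"fingers": 1, "translation": [0.15, 0.1, -0.1], "roll": -53}, {"fingers": 1, "translation": [0.15, 0.1, -0.1], "roll": -58}, {"fingers": 1, "translation": [0.2, 0.1, -0.1], "roll": -63}, {"fingers": 1, "translation": [0.2, 0.1, -0.1], "roll": -68}, {"fingers": 1, "translation": [0.2, 0.1, -0.1], "roll": -71}, {"fingers": 1, "translation": [0.2, 0.1, -0.1], "roll": -73.3}, {"fingers": 1, "translation": [0.2, 0.1, -0.1], "roll": -73.3}, {"fingers": 1, "translation": [0.2, 0.1, -0.1], "roll": -73.3}, {"fingers": 1, "translation": [0.2, 0.1, -0.1], "roll": -73.3}]'

```text
clock: 8.82
eef_pos: [0.6193, 0.0494, 0.1136]
tool_rot: [-0.159, 0.987, 0.001, 0.001]
ft_force: [-2.3, 3.4, 6.5]
grip_width: 0.0176
```

```bash
python3 -c "
from h import *
go(.617,.0475,.111,198.3)"
```

```text
t 8.82 pos [0.6193 0.0494 0.1136] yaw -161.7 move [ 0.28 -0.11  0.26] roll -0.0 w 0.0176 F [-2.3  3.4  6.5] M [0.77 0.48 0.12] q [   5.   32.    7.   65.    0. -104.]
```

Call:
play_rows --motion '[{"fingers": 0.3, "translation": [0, 0, 0], "roll": 0}, {"fingers": 0, "translation": [0, 0, 0], "roll": 0}, {"fingers": -0.3, "translation": [0, 0, 0], "roll": 0}, {"fingers": -0.3, "translation": [0, 0, 0], "roll": 0}, {"fingers": -0.3, "translation": [0, 0, -3], "roll": 0}, {"fingers": -0.3, "translation": [0, 0, -6], "roll": 0}, {"fingers": -0.3, "translation": [0, 0, -9], "roll": 0}, {"fingers": -0.3, "translation": [0, 0, -10], "roll": 0}, {"fingers": -0.3, "translation": [0, 0, -10], "roll": 0}]'

```text
clock: 9.57
eef_pos: [0.6211, 0.0481, 0.2161]
tool_rot: [-0.159, 0.987, -0.0, 0.004]
ft_force: [1.7, 0.6, -0.4]
grip_width: 0.0556
```

```bash
python3 -c "
from h import *
go(.4545,.253,.14,112.5)"
```

```text
t 9.57 pos [0.6211 0.0481 0.2161] yaw -161.73 move [ 9.45 24.69  7.49] roll 85.8 w 0.0556 F [ 1.7  0.6 -0.4] M [ 0.    0.02 -0.03] q [   4.   28.   17.   78.   -0. -104.]
```

Call:
play_rows --motion '[{"fingers": -0.6, "translation": [3, 8, 0], "roll": 7}, {"fingers": -0.6, "translation": [5, 14, 1], "roll": 14}, {"fingers": -0.6, "translation": [8, 20, 2], "roll": 21}, {"fingers": -0.6, "translation": [9.4, 24.6, 4], "roll": 28}, {"fingers": -0.6, "translation": [9.4, 24.6, 7], "roll": 35}, {"fingers": -0.6, "translation": [9.4, 24.6, 7], "roll": 42}, {"fingers": -0.6, "translation": [9.4, 24.6, 7], "roll": 49}, {"fingers": -0.6, "translation": [9.4, 24.6, 7], "roll": 56}, {"fingers": -0.6, "translation": [9.4, 24.6, 7], "roll": 63}, {"fingers": -0.6, "translation": [9.4, 24.6, 7], "roll": 70}, {"fingers": -0.6, "translation": [9.4, 24.6, 7], "roll": 77}, {"fingers": -0.6, "translation": [9.4, 24.6, 7], "roll": 82}, {"fingers": -0.6, "translation": [9.4, 24.6, 7], "roll": 85.8}, {"fingers": -0.6, "translation": [9.4, 24.6, 7], "roll": 85.8}, {"fingers": -0.6, "translation": [9.4, 24.6, 7], "roll": 85.8}]'

```text
clock: 10.82
eef_pos: [0.4516, 0.2517, 0.1407]
tool_rot: [0.555, 0.832, -0.001, -0.001]
ft_force: [-1.2, 0.0, -0.3]
grip_width: 0.0683
```

Run:
```python
from h import *
go(.4545,.253,.019,112.5)
def avg(n,k=3):
    f=[cam(n) for _ in range(k)]; c=f[0]; c['pixels']=np.mean([np.array(x['pixels'],float) for x in f],0).round().astype(np.uint8); return c
def cr(c,x,y,w,h,k): return cv2.resize(np.ascontiguousarray(np.array(c['pixels'])[y:y+h,x:x+w,::-1]),None,fx=k,fy=k,interpolation=cv2.INTER_CUBIC)
t=avg('top');s=avg('scene')
import pickle; pickle.dump((t,s),open('ts3.pkl','wb'))
W=np.zeros((600,800,3),np.uint8)
W[:600,:400]=cr(t,228,155,60,90,6.67)[:600,:400]
W[:300,400:]=cr(s,228,205,100,75,4)
W[300:,400:]=cr(s,325,222,100,75,4)
cv2.imwrite('pics/c3.png',W)
```

```text
t 10.82 pos [0.4516 0.2517 0.1407] yaw 112.59 move [1.000e-02 3.500e-01 1.217e+01] roll 0.1 w 0.0683 F [-1.2  0.  -0.3] M [-0.05  0.01  0.05] q [29. 20. -8. 63. -0.  7.]
```

View pics/c3.png

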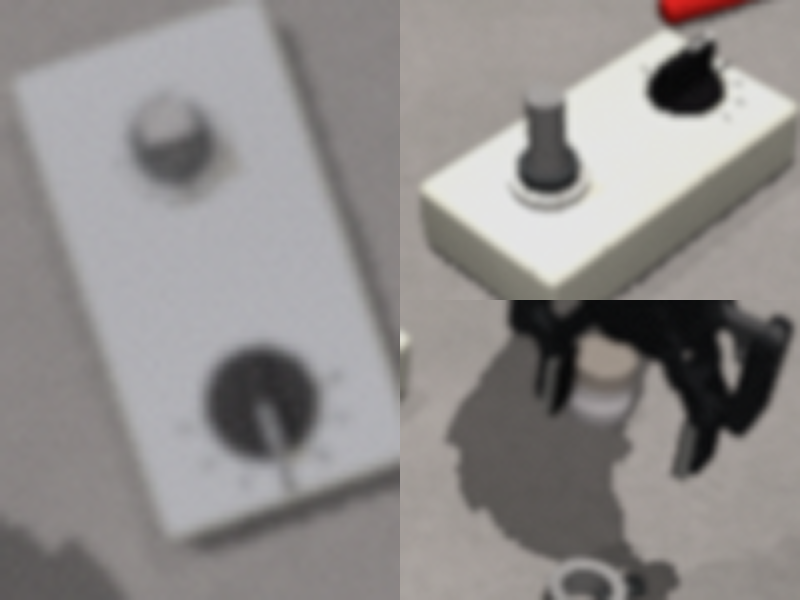

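The top crop shows the knob pointer running through (260,405)–(290,485), onto the zero mark. The shaft's flat chord faces the knob at (172,140). Both are good. Next I'll centre the collar with pinches.

Call:
play_rows --motion '[{"fingers": -0.6, "translation": [0, 0.3, 3], "roll": 0}, {"fingers": -0.6, "translation": [0, 0.3, 6], "roll": 0}, {"fingers": -0.6, "translation": [0, 0.3, 9], "roll": 0}, {"fingers": -0.6, "translation": [0, 0.3, 11], "roll": 0}, {"fingers": -0.6, "translation": [0, 0.3, 12.2], "roll": 0}, {"fingers": -0.6, "translation": [0, 0.3, 12.2], "roll": 0}, {"fingers": -0.6, "translation": [0, 0.3, 12.2], "roll": 0}, {"fingers": -0.2, "translation": [0, 0.3, 12.2], "roll": 0}, {"fingers": 0.1, "translation": [0, 0.3, 12.2], "roll": 0}, {"fingers": 0.1, "translation": [0, 0.3, 12.2], "roll": 0}, {"fingers": 0.1, "translation": [0, 0.3, 12.2], "roll": 0}, {"fingers": 0.1, "translation": [0, 0.3, 12.2], "roll": 0}]'

```text
clock: 12.12
eef_pos: [0.4566, 0.2541, 0.0223]
tool_rot: [0.556, 0.831, 0.002, 0.001]
ft_force: [-0.8, -1.0, 5.2]
grip_width: 0.0417
```

```bash
python3 -c "
from h import *
go(.4545,.253,.019,52.5)"
```

```text
t 12.12 pos [0.4566 0.2541 0.0223] yaw 112.49 move [-0.02 -0.23  0.33] roll 60.0 w 0.0417 F [-0.8 -1.   5.2] M [-0.23  0.19 -0.07] q [ 29.  28. -15.  46.  -0.   7.]
```

Call:
play_rows --motion '[{"fingers": -0.5, "translation": [0, 0, -0.2], "roll": 0}, {"fingers": -0.5, "translation": [0, 0, -0.2], "roll": 0}, {"fingers": -0.5, "translation": [0, 0, -0.2], "roll": 0}, {"fingers": -0.5, "translation": [0, 0, -0.2], "roll": 7}, {"fingers": -0.5, "translation": [0, 0, -0.2], "roll": 14}, {"fingers": -0.5, "translation": [0, 0, -0.2], "roll": 21}, {"fingers": -0.5, "translation": [0, 0, -0.2], "roll": 28}, {"fingers": -0.5, "translation": [0, 0, -0.2], "roll": 35}, {"fingers": -0.5, "translation": [0, 0, -0.2], "roll": 42}, {"fingers": -0.5, "translation": [0, 0, -0.2], "roll": 49}, {"fingers": -0.5, "translation": [0, 0, -0.2], "roll": 56}, {"fingers": -0.5, "translation": [0, 0, -0.2], "roll": 60}, {"fingers": -0.5, "translation": [0, 0, -0.2], "roll": 60}, {"fingers": -0.2, "translation": [0, 0, -0.2], "roll": 60}, {"fingers": 0.1, "translation": [0, 0, -0.2], "roll": 60}, {"fingers": 0.1, "translation": [0, 0, -0.2], "roll": 60}, {"fingers": 0.1, "translation": [0, 0, -0.2], "roll": 60}, {"fingers": 0.1, "translation": [0, 0, -0.2], "roll": 60}]'

```text
clock: 13.62
eef_pos: [0.4553, 0.2535, 0.0228]
tool_rot: [0.897, 0.443, 0.0, 0.0]
ft_force: [-1.5, -0.9, 6.1]
grip_width: 0.0417
```

```bash
python3 -c "
from h import *
go(.4545,.253,.019,82.5)"
```

```text
t 13.62 pos [0.4553 0.2535 0.0228] yaw 52.55 move [-0.09 -0.04  0.38] roll -29.9 w 0.0417 F [-1.5 -0.9  6.1] M [-0.25  0.37  0.06] q [ 29.  28. -15.  47.  -0.  67.]
```

Call:
play_rows --motion '[{"fingers": -0.4, "translation": [0, 0, 0], "roll": 0}, {"fingers": -0.4, "translation": [0, 0, 0], "roll": 0}, {"fingers": -0.4, "translation": [0, 0, 0], "roll": 0}, {"fingers": -0.4, "translation": [0, 0, 0], "roll": -7}, {"fingers": -0.4, "translation": [0, 0, 0], "roll": -14}, {"fingers": -0.4, "translation": [0, 0, 0], "roll": -21}, {"fingers": -0.4, "translation": [0, 0, 0], "roll": -28}, {"fingers": -0.4, "translation": [0, 0, 0], "roll": -30}, {"fingers": -0.4, "translation": [0, 0, 0], "roll": -30}, {"fingers": -0.4, "translation": [0, 0, 0], "roll": -30}]'

```text
clock: 14.45
eef_pos: [0.4552, 0.2534, 0.0221]
tool_rot: [0.752, 0.659, -0.0, -0.0]
ft_force: [-0.1, 0.1, -0.6]
grip_width: 0.0599
```

```bash
python3 -c "
from h import *
go(.4553,.2535,.0228,82.5)"
```

```text
t 14.45 pos [0.4552 0.2534 0.0221] yaw 82.44 move [ 0.01  0.01 -0.07] roll -0.1 w 0.0599 F [-0.1  0.1 -0.6] M [-0.01 -0.01  0.03] q [ 29.  28. -15.  47.  -0.  37.]
```

Call:
play_rows --motion '[{"fingers": 0, "translation": [0, 0, 0], "roll": 0}, {"fingers": 1, "translation": [0, 0, 0], "roll": 0}, {"fingers": 1, "translation": [0, 0, 0], "roll": 0}, {"fingers": 1, "translation": [0, 0, 0], "roll": 0}, {"fingers": 1, "translation": [0, 0, 0], "roll": 0}, {"fingers": 1, "translation": [0, 0, 0], "roll": 0}]'

```text
clock: 14.95
eef_pos: [0.4553, 0.2536, 0.0228]
tool_rot: [0.752, 0.659, 0.0, -0.0]
ft_force: [-2.2, -1.0, 5.3]
grip_width: 0.0421
```

```bash
python3 -c "
from h import *
go(.4553,.2535,.0228,82.5)"
```

```text
t 14.95 pos [0.4553 0.2536 0.0228] yaw 82.49 move [-0.01 -0.   -0.  ] roll -0.0 w 0.0421 F [-2.2 -1.   5.3] M [-0.07  0.39 -0.  ] q [ 29.  28. -15.  47.   0.  37.]
```

Call:
play_rows --motion '[{"fingers": 1, "translation": [0, 0, -2], "roll": 0}, {"fingers": 1, "translation": [0, 0, -5], "roll": 0}, {"fingers": 1, "translation": [0, 0, -8], "roll": 0}, {"fingers": 1, "translation": [0, 0, -11], "roll": 0}, {"fingers": 1, "translation": [0, 0, -14], "roll": 0}, {"fingers": 1, "translation": [0, 0, -16], "roll": 0}, {"fingers": 1, "translation": [0, 0, -17], "roll": 0}, {"fingers": 1, "translation": [0, 0, -17], "roll": 0}, {"fingers": 1, "translation": [0, 0, -17], "roll": 0}, {"fingers": 1, "translation": [0, 0, -17], "roll": 0}]'

```text
clock: 15.78
eef_pos: [0.4541, 0.2528, 0.1901]
tool_rot: [0.752, 0.659, -0.002, -0.0]
ft_force: [-0.8, 0.2, -2.6]
grip_width: 0.0415
```

```bash
python3 -c "
from h import *
go(.6174,.0472,.19,108.3)"
```

```text
t 15.78 pos [0.4541 0.2528 0.1901] yaw 82.5 move [-18.25  18.87  -0.  ] roll -25.8 w 0.0415 F [-0.8  0.2 -2.6] M [-0.02 -0.01 -0.02] q [29. 18. -3. 70. -0. 37.]
```

Call:
play_rows --motion '[{"fingers": 1, "translation": [-1, 1, 0], "roll": -2}, {"fingers": 1, "translation": [-3, 3, 0], "roll": -5}, {"fingers": 1, "translation": [-5, 5, 0], "roll": -9}, {"fingers": 1, "translation": [-7, 7, 0], "roll": -13}, {"fingers": 1, "translation": [-9, 9.5, 0], "roll": -17}, {"fingers": 1, "translation": [-11, 12, 0], "roll": -20}, {"fingers": 1, "translation": [-13.5, 14, 0], "roll": -23}, {"fingers": 1, "translation": [-15.5, 16.2, 0], "roll": -25}, {"fingers": 1, "translation": [-17.2, 17.8, 0], "roll": -25.8}, {"fingers": 1, "translation": [-18.2, 18.9, 0], "roll": -25.8}, {"fingers": 1, "translation": [-18.2, 18.9, 0], "roll": -25.8}, {"fingers": 1, "translation": [-18.2, 18.9, 0], "roll": -25.8}, {"fingers": 1, "translation": [-18.2, 18.9, 0], "roll": -25.8}]'

```text
clock: 16.87
eef_pos: [0.6177, 0.0487, 0.1904]
tool_rot: [0.586, 0.811, -0.001, -0.002]
ft_force: [0.7, -0.1, -2.0]
grip_width: 0.0418
```

```bash
cat > look.py <<'E'
from h import *
import sys,pickle
def avg(n,k=3):
    f=[cam(n) for _ in range(k)]; c=f[0]; c['pixels']=np.mean([np.array(x['pixels'],float) for x in f],0).round().astype(np.uint8); return c
s=avg('scene'); pickle.dump(s,open(sys.argv[1]+'.pkl','wb'))
save(s,sys.argv[1],tuple(map(int,sys.argv[2:6])),float(sys.argv[6]))
E
python3 - <<'E'
from h import *
go(.6174,.0472,.19,108.3)
E
python3 look.py s4 225 175 325 250 8
```

```text
t 16.87 pos [0.6177 0.0487 0.1904] yaw 108.31 move [-0.13 -0.07  0.04] roll 0.0 w 0.0418 F [ 0.7 -0.1 -2. ] M [ 0.04 -0.02  0.02] q [  4.  29.  15.  76.   0. -14.]
```

View pics/s4.png

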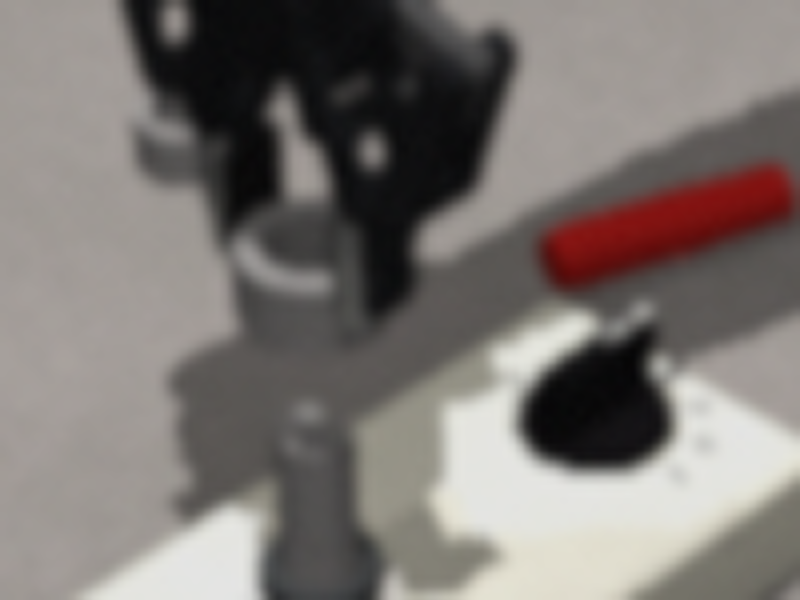

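The picture shows the collar held at about (300,290), above the shaft top at (310,420). The screw is hidden behind the near finger. I'll lower in stages and check the forces.

Call:
play_rows --motion '[{"fingers": 1, "translation": [-0.1, 0, 1], "roll": 0}, {"fingers": 1, "translation": [-0.1, 0, 2], "roll": 0}, {"fingers": 1, "translation": [-0.1, 0, 3], "roll": 0}, {"fingers": 1, "translation": [-0.1, 0, 3.7], "roll": 0}, {"fingers": 1, "translation": [-0.1, 0, 3.7], "roll": 0}, {"fingers": 1, "translation": [-0.1, 0, 3.7], "roll": 0}, {"fingers": 1, "translation": [-0.1, 0, 3.7], "roll": 0}, {"fingers": 1, "translation": [-0.1, 0, 3.7], "roll": 0}]'

```text
clock: 17.68
eef_pos: [0.6197, 0.0474, 0.1559]
tool_rot: [0.586, 0.811, 0.0, 0.0]
ft_force: [0.5, 0.2, -1.9]
grip_width: 0.0417
```

Run:
```python
from h import *
go(.6174,.0472,.1238,108.3)
```

```text
t 17.68 pos [0.6197 0.0474 0.1559] yaw 108.3 move [ 0.06 -0.23  3.21] roll -0.0 w 0.0417 F [ 0.5  0.2 -1.9] M [ 0.   -0.03 -0.01] q [  4.  30.  11.  71.  -0. -14.]
```

Call:
play_rows --motion '[{"fingers": 1, "translation": [0.05, -0.2, 0], "roll": 0}, {"fingers": 1, "translation": [0.05, -0.2, 0], "roll": 0}, {"fingers": 1, "translation": [0.05, -0.2, 0], "roll": 0}, {"fingers": 1, "translation": [0.05, -0.2, 0], "roll": 0}]'

```text
clock: 18.02
eef_pos: [0.6173, 0.0472, 0.1556]
tool_rot: [0.586, 0.811, 0.0, 0.0]
ft_force: [0.4, 0.1, -1.2]
grip_width: 0.0416
```

Run:
```python
from h import *
go(.6174,.0472,.1238,108.3)
```

```text
t 18.02 pos [0.6173 0.0472 0.1556] yaw 108.3 move [-0.01  0.01  3.18] roll -0.0 w 0.0416 F [ 0.4  0.1 -1.2] M [ 0.01  0.01 -0.01] q [  4.  30.  11.  71.   0. -14.]
```

Lower 1.5 cm, so the underside goes to about 6–7 mm below the shaft end and the screw tip stays just above it, then check.

Call:
play_rows --motion '[{"fingers": 1, "translation": [0, 0, 0.3], "roll": 0}, {"fingers": 1, "translation": [0, 0, 0.6], "roll": 0}, {"fingers": 1, "translation": [0, 0, 0.8], "roll": 0}, {"fingers": 1, "translation": [0, 0, 1.0], "roll": 0}, {"fingers": 1, "translation": [0, 0, 1.2], "roll": 0}, {"fingers": 1, "translation": [0, 0, 1.4], "roll": 0}, {"fingers": 1, "translation": [0, 0, 1.5], "roll": 0}, {"fingers": 1, "translation": [0, 0, 1.5], "roll": 0}, {"fingers": 1, "translation": [0, 0, 1.5], "roll": 0}]'

```text
clock: 18.77
eef_pos: [0.6171, 0.0472, 0.1403]
tool_rot: [0.586, 0.811, -0.0, -0.0]
ft_force: [-0.6, 0.1, -1.8]
grip_width: 0.0415
```

Run:
```python
from h import *
go(.6174,.0472,.1238,108.3)
```

```text
t 18.77 pos [0.6171 0.0472 0.1403] yaw 108.3 move [-0.01  0.02  1.65] roll 0.0 w 0.0415 F [-0.6  0.1 -1.8] M [-0.04  0.02  0.03] q [  4.  31.   9.  69.  -0. -14.]
```

Call:
play_rows --motion '[{"fingers": 1, "translation": [0, 0, 0.1], "roll": 0}, {"fingers": 1, "translation": [0, 0, 0.2], "roll": 0}, {"fingers": 1, "translation": [0, 0, 0.3], "roll": 0}, {"fingers": 1, "translation": [0, 0, 0.4], "roll": 0}, {"fingers": 1, "translation": [0, 0, 0.5], "roll": 0}, {"fingers": 1, "translation": [0, 0, 0.5], "roll": 0}]'

```text
clock: 19.27
eef_pos: [0.617, 0.0472, 0.135]
tool_rot: [0.586, 0.811, -0.0, -0.0]
ft_force: [0.1, -0.2, -1.5]
grip_width: 0.0418
```

Run:
```python
from h import *
go(.6174,.0472,.1238,108.3)
```

```text
t 19.27 pos [0.617  0.0472 0.135 ] yaw 108.3 move [-0.02  0.04  1.12] roll 0.0 w 0.0418 F [ 0.1 -0.2 -1.5] M [ 0.03  0.03 -0.01] q [  4.  31.   9.  68.   0. -14.]
```

Call:
play_rows --motion '[{"fingers": 1, "translation": [0, 0, 0.15], "roll": 0}, {"fingers": 1, "translation": [0, 0, 0.3], "roll": 0}, {"fingers": 1, "translation": [0, 0, 0.45], "roll": 0}, {"fingers": 1, "translation": [0, 0, 0.6], "roll": 0}, {"fingers": 1, "translation": [0, 0, 0.75], "roll": 0}, {"fingers": 1, "translation": [0, 0, 0.9], "roll": 0}, {"fingers": 1, "translation": [0, 0, 1.0], "roll": 0}, {"fingers": 1, "translation": [0, 0, 1.1], "roll": 0}, {"fingers": 1, "translation": [0, 0, 1.1], "roll": 0}, {"fingers": 1, "translation": [0, 0, 1.1], "roll": 0}]'

```text
clock: 20.1
eef_pos: [0.6171, 0.0472, 0.1242]
tool_rot: [0.586, 0.811, -0.0, -0.0]
ft_force: [-0.2, -0.4, -1.9]
grip_width: 0.0415
```

```bash
python3 - <<'E'
from h import *
go(.6174,.0472,.1238,108.3)
E
python3 look.py s5 225 175 325 250 8
```

```text
t 20.1 pos [0.6171 0.0472 0.1242] yaw 108.3 move [-0.01  0.03  0.04] roll 0.0 w 0.0415 F [-0.2 -0.4 -1.9] M [ 0.02 -0.03 -0.02] q [  4.  31.   8.  67.  -0. -14.]
```

View pics/s5.png

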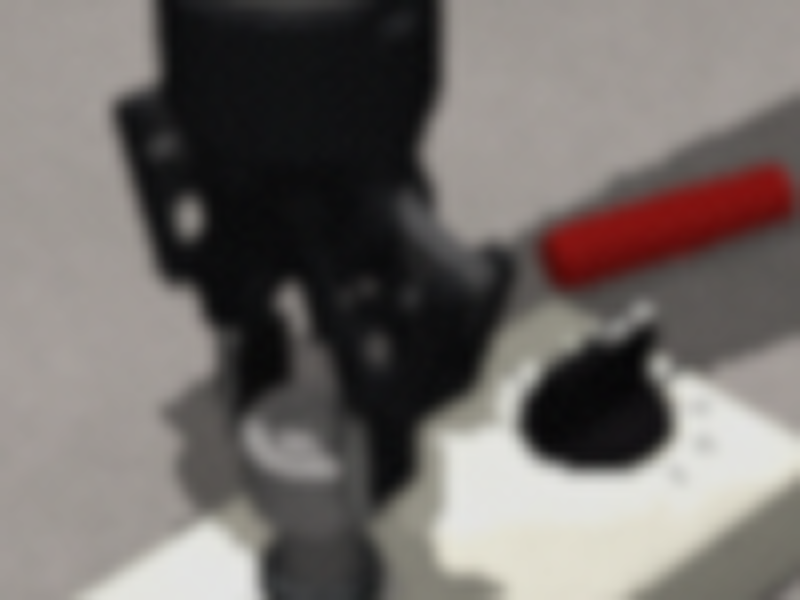

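The picture shows the collar around the shaft, with the end face inside the bright rim at (300,440). I'll overlay the predicted rims to check that it is flush.

Run:
```python
from h import *
import pickle
W=[]
A=np.array([.6173,.0472]); th=np.linspace(0,2*np.pi,73)
def ov(name,sets):
    s=pickle.load(open(name+'.pkl','rb')); p=np.array(s['pixels'])[195:250,240:285,::-1]; k=9
    i=cv2.resize(np.ascontiguousarray(p),None,fx=k,fy=k,interpolation=cv2.INTER_CUBIC)
    for c,r,z,col in sets:
        q=np.array([(w2px(s,[c[0]+r*np.cos(a),c[1]+r*np.sin(a),z])-[240,195]+.5)*k for a in th]); cv2.polylines(i,[q.round().astype(np.int32)],True,col,1)
    return i[:, :400]
G,R,B=(0,255,0),(0,0,255),(255,100,0)
W=np.hstack([ov('s4',[(A,.012,.125,G),((.6177,.0487),.022,.1916,R)]),ov('s5',[(A,.012,.125,G),(A,.022,.125,R)])])
cv2.imwrite('pics/ov.png',W); print(W.shape)
```

```text
(495, 800, 3)
```

View pics/ov.png

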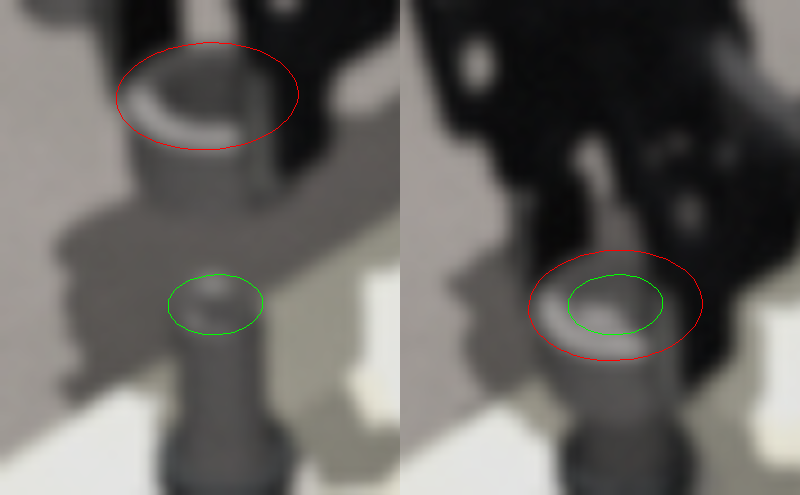

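The overlays agree: the collar rim (red) and shaft end (green) match the images to under 0.5 px (~1 mm), so it is flush within what I can measure. I'll make a tiny trim, let it settle, and take a last look.

Call:
play_rows --motion '[{"fingers": 1, "translation": [0, 0, 0.03], "roll": 0}, {"fingers": 1, "translation": [0, 0, 0.03], "roll": 0}, {"fingers": 1, "translation": [0, 0, 0.03], "roll": 0}, {"fingers": 1, "translation": [0, 0, 0.03], "roll": 0}, {"fingers": 1, "translation": [0, 0, 0.03], "roll": 0}, {"fingers": 1, "translation": [0, 0, 0.03], "roll": 0}]'

```text
clock: 20.75
eef_pos: [0.6172, 0.0472, 0.124]
tool_rot: [0.586, 0.811, -0.0, 0.0]
ft_force: [0.3, 0.3, -1.6]
grip_width: 0.0419
```

```bash
python3 - <<'E'
from h import *
go(.6174,.0472,.1238,108.3)
E
python3 look.py s6 0 0 560 420 1.4
```

```text
t 20.75 pos [0.6172 0.0472 0.124 ] yaw 108.3 move [-0.01  0.02  0.02] roll -0.0 w 0.0419 F [ 0.3  0.3 -1.6] M [-0.05  0.   -0.  ] q [  4.  31.   8.  67.  -0. -14.]
```

View pics/s6.png

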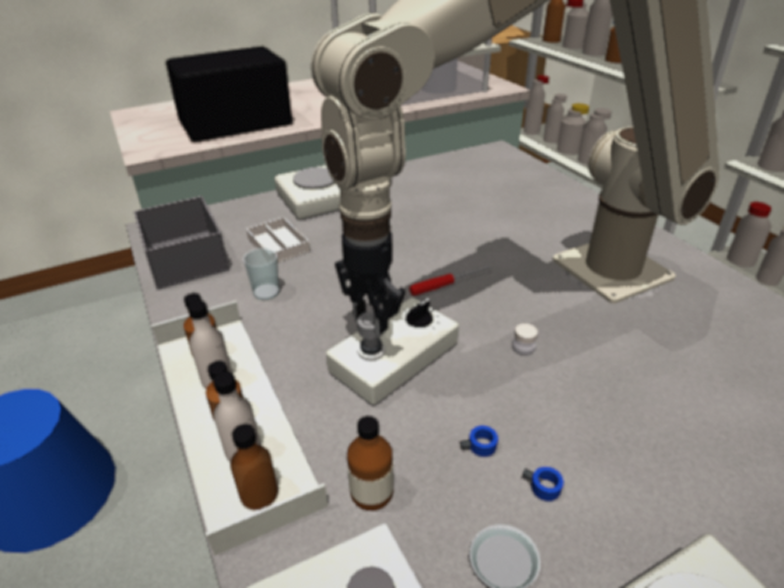

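All other objects are where they were: jar (525,338), blue rings (483,440) and (547,483), bottle (370,465), dish (505,557), beaker (263,272). The collar is held on the shaft at (370,325). Handing in.

```bash
python3 -c "
from workcell import bot
print(bot.job_done())"
```

```text
the job is handed in; nothing more can be done
None
```

The job is handed in at about 21 s: knob at zero, flat facing the knob, and the collar held on the shaft end, still gripped.

- **Knob:** I turned it about 66° to zero. A top picture taken afterwards shows the pointer on the zero mark.
- **Shaft:** I pinched it across the flat and turned it 73°. The opening read 17.5 mm both before and after; the gripper reads about 1.5 mm low, so this matches the 19 mm across the flat. The same picture shows the flat facing the knob, and the knob-to-shaft line from the grips (18.2°) agrees with the drive's direction in the images (18.3°).
- **Collar:** I centred the steel collar with the screw by pinching it from several sides, then lifted it, turned it 26° and lowered it over the shaft with no contact force (about 2 N, its own weight).
- **Height:** The gripper stands at 124.0 mm and flush is 123.8 mm. The predicted rims match the picture to about 1 mm.
- **Other things:** In the last scene picture they all look unmoved except the plain spacer ring, which the arm hides. I saw it in place early on, and the arm went nowhere near it.

**Not seen directly:** in the last pictures a finger hides the screw and the arm blocks the top camera. That the screw is on the flat rests on its measured direction (good to about 3°) and on the screw's tip passing the shaft end without force.

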